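# Show the rasped stick end to the inspection camera

### The job

Take the black stick with the pale, freshly rasped end out of the drying rack and hold that end up to the inspection camera: in the middle of its view, about 80 mm from the lens, the stick pointing straight along the camera's line of sight so that the end face is square to the lens. The red and the yellow stick in the rack are still wet, so do not touch them, do not bump the camera or its stand, and leave everything else where it is. Finish with the stick still in the gripper, held motionless in front of the lens.

Things in the scene. Friction and masses are not known exactly. Their poses are not given: they have to be found in the camera images.
- stick: the work piece: round wooden rhythm stick, 240 mm long, 26 mm thick, about 115 g, dry black paint, the last 32 mm at one end pale bare wood behind a thin white line. Origin in its middle on the axis (centre of mass); x axis along it to the pale end. Lies level in the rack, axis 65 mm above the table; grip it across in the free 130 mm between the rails
- stick_end (a point): centre of the pale end face of the black stick, 120 mm along +x from the stick's origin; same axes as the stick
- lens (a point): centre of the camera's front glass. The camera looks along -x of this frame (out of the lens, 14 to 32 degrees below level); y is level, across the view. Presented right, the stick's x axis equals this +x axis, its pale end 80 mm out along -x. Around the lens is a black ring light 60 mm wide, 7 mm behind the glass; a housing 40 mm wide runs back to a tilt joint 95 mm behind the glass
- camera_stand: the camera's stand, fixed: round dark base 150 mm wide, steel column 16 mm wide and 405 mm tall; a clamp on the column carries a boom towards -x with the camera at its end. Origin on the table 150 mm in front (-x) of the column, roughly below the lens; the column stands at x = +150 mm. Camera height and tilt differ from start to start, then stay (stiff friction clamps)
- rack: plywood drying rack, fixed: two notched rails 18 mm thick, 230 mm long along y, 66 mm high, at x = -75 and +75 mm, each with notches 29 mm wide, 14 mm deep at y = -85, 0, +85 mm. Black, red and yellow sticks lie in them along x, any in any place. Between the rails it is open but for ties 18 mm high at y = -100 and +100 mm. Origin under its centre on the table
- wet_red: bystander stick of the same size, bare wood with a red middle with white dots, wet paint; loose in the rack. Origin in its middle, x along it
- wet_yellow: bystander stick of the same size, bare wood with a yellow middle with black dots, wet paint; loose in the rack. Origin in its middle, x along it
- rasp: bystander: rasp lying on the table, 290 mm long along its x, red handle to -x 30 mm thick, steel blade 22 mm wide; loose. Origin on the table under about its middle
- paint_jar: bystander: closed ochre paint jar with white cap, 62 mm in diameter, 75 mm tall; loose on the table. Origin under its centre
Not all that is in view belongs to the job. Leave any pink look-alike of the stick alone.

How it is judged:
By the outcome, as a careful person would: the job done as asked, in the order asked, and still so for the second after the job is handed in, while the arm keeps its last pose, push and grip.
It also fails if it takes over 29 s, if anything falls off the work surface, if the arm or the gripper's body presses on something with over 40 N, if the wrist force passes 120 N, or if a joint passes its speed limit or range.

### The arm

A 6-joint arm with a two-finger parallel gripper is mounted at the origin on the work surface. World frame = base frame: x ahead of the robot, y to its left, z up, the work surface at z = 0. Lengths are in m, angles in rad, forces in N, time in s.
With the tool pointing down it reaches from about 0.3 to 0.775 m from the base axis. Payload 14.6 kg.
Tool frame: the origin (TCP) lies midway between the tips of the shut fingers; the grasp point (between the pads) lies 19 mm behind it (ctrl.hold_point_z is the distance from the TCP to the grasp point, in m); z points along the fingers, x is the direction in which the jaws open and shut, and the axes are right-handed (so a half turn about z gives the same grasp; the last joint's range is limited). The gripper opens to 94 mm and grips with 3 to 60 N. Pads are 16 mm wide; open, the fingers measure 119 mm over their backs; the gripper's body (75 mm by 177 mm) begins 78 mm behind the grasp point.
Start: joints at [1.103, 0.3, 1.521, -0, 1.321, -0.067], TCP at [0.215, 0.506, 0.205] pointing down, gripper open.
Joint ranges: [-3.03, 3.03], [-0.79, 2.21], [0.23, 2.52], [-1.04, 4.18], [0, 3.07], [-2.55, 2.55]. Speed limits (rad/s): [2.22, 2.22, 2.57, 3.14, 3.14, 3.14].

### API

Orientations are given as [roll, pitch, yaw] about the fixed x, y, z axes, in that order (R = Rz(yaw) Ry(pitch) Rx(roll)).
In Python, from station import ctrl, viewer, ticket, nets gives the robot as it stands.
- The arm moves only by the tool carry_out, never from a script. Its argument "commands" is one flat list of numbers, 7 for each row, row after row: the closure, from -1 (fully open) to 1 (shut), so that 0 is half open, then the shift along the world's x, y, z in cm, then the turn, a rotation vector about the world's x, y, z in rad. In form: [gripper, tx, ty, tz, ax, ay, az, gripper, tx, ty, tz, ax, ay, az, ...]. A call has 1 to 12 rows; each row is the pose to reach, as a shift and turn from the pose measured when the call began; what a row does not reach only later rows make up. A row lasts 1/12 s, in which the tool goes at most 41.7 mm and 7.16 degrees, less where a joint would pass 70% of its speed; a pose out of reach is approached as far as the arm can. A call with a gripper value outside its range is refused whole. The fingers move at their own pace and stop on an object; "force" is the grip in N (left out, the last holds). Time passes only in rows, so rows that repeat a pose let the fingers close. It gives the time, the measured TCP pose, the force and the opening at its end, in the units of the state.
- ctrl.get_obs(): the state, without advancing time (a new reading comes with each control period).
- viewer.camera(name): name is "scene" or "top"; returns (picture, depth): 400x640x3 uint8, blue, green, red; 400x640 float32, m along the optical axis (not along the pixel's ray), 0 where there is no reading.
- viewer.camera_info(name): a dict with "fx", "fy", "cx", "cy" (pixels), "D" ([k1, k2, p1, p2, k3] as OpenCV has them; the pictures are not rectified), "R" (3x3) and "t" (3): a world point X has camera coordinates R X + t. Camera axes: x right, y down, z forward; pixel columns grow to the right and rows downward; lengths in m; the calibration is good to about 2 mm. A picture is of the moment at which its call begins. camera_info takes no time and is no camera call.
- ticket.hand_in(): hands the job in, once; it reports no verdict.
Trained networks look in the newest picture that a camera, given by its name, has taken for a name from the list of things; names that differ only in an ending like _2 or _b are one class to them, and where a whole thing is asked for, a point or a joint stands for the part that bears it (a point fixed in the world has none). Each returns a list of dicts, best first, with "confidence" (0 to 1); they miss things now and then, are a little off and sometimes report something else, mostly with a low value. They report only what shows in the picture. A call takes as long as a camera call. They do not tell look-alikes from the thing itself.
- nets.silhouettes(camera, thing): "region" (400x640 bool, what is visible of it) and "extent" ([left, top, right, bottom] in pixels, round what is visible of it).
The state is a dict: "time_s": time; "qpos": joint angles; "joint_vel": joint speeds; "tau": joint torques, N m; "ee_pos": TCP position; "eef_rot": TCP orientation; "force": force on the tool from outside, world axes, zero at the start; "moment": the same for the moment, N m; "grip_width": finger opening in m.
Only numpy, scipy, OpenCV 4.12 (cv2) and the standard library are available. Lean on these libraries where they do the work, as an engineer would, in place of code of your own. Each camera call takes 0.05 s, during which the arm holds its last target. There are 200 camera calls.

## Working session

There is one attempt and no reset: what is moved stays moved. The work goes in short steps, Python scripts to look and compute and a tool call to move; the robot and the scene stay as the last step left them, time stands still between calls to the robot, and variables do not carry over. Pictures are saved under pics/ and viewed, about 8 in all and at most 12, crops included, and the job is handed in when it is done.

Besides the shell and the picture viewer there is one more tool, called after ">>>" as name(argument=value, ...), one argument or row to a line, values as JSON. carry_out: Moves the arm, as the interface text tells. Its arguments: {"type":"object","properties":{"commands":{"type":"array","items":{"type":"number"}},"force":{"type":"number"}},"required":["commands"]}

```bash
mkdir -p pics; ls; cat > h.py <<'E'
import numpy as np, cv2
from station import ctrl, viewer, ticket, nets
from scipy.spatial.transform import Rotation as Rn
def pts(cam,depth,mask):
    i=viewer.camera_info(cam); v,u=np.nonzero(mask&(depth>0))
    K=np.array([[i['fx'],0,i['cx']],[0,i['fy'],i['cy']],[0,0,1]])
    n=cv2.undistortPoints(np.c_[u,v].astype(float)[:,None],K,np.array(i['D']))[:,0]
    z=depth[v,u][:,None]; P=np.c_[n*z,z]
    return (P-np.array(i['t']))@np.array(i['R'])
E
python3 - <<'E'
from h import *
for c in ('scene','top'):
    p,d=viewer.camera(c); cv2.imwrite(f'pics/{c}0.png',p); np.savez(f'{c}0.npz',p=p,d=d)
    i=viewer.camera_info(c); R=np.array(i['R']); print(c,i['fx'],-R.T@np.array(i['t']),R[2])
    for t in ('stick','lens','camera_stand','rack','wet_red','wet_yellow','rasp'):
        for r in nets.silhouettes(c,t)[:3]:
            P=pts(c,d,r['region']); print(t,round(r['confidence'],2),r['extent'],P.mean(0).round(3) if len(P) else '')
print(ctrl.get_obs())
E
```

```text
pics
scene 365.27402849015976 [1.3380996  0.34644532 0.87021707] [-0.67769945 -0.35829241 -0.64214485]
stick 0.86 [341.0, 301.6, 427.7, 348.6] [0.803 0.244 0.022]
stick 0.69 [379.4, 216.8, 422.3, 271.1] [0.563 0.209 0.074]
lens 0.85 [233.4, 142.6, 265.0, 168.3] [ 0.677 -0.207  0.323]
camera_stand 0.69 [203.0, 146.9, 265.1, 288.2] [ 0.796 -0.198  0.157]
rack 0.7 [355.1, 210.5, 449.4, 291.7] [0.557 0.222 0.039]
rack 0.35 [353.4, 207.6, 398.3, 257.3] [0.546 0.123 0.073]
wet_red 0.88 [403.2, 227.9, 447.3, 282.7] [0.579 0.292 0.074]
wet_red 0.62 [378.5, 217.2, 425.4, 269.4] [0.558 0.208 0.071]
wet_yellow 0.6 [353.4, 205.9, 394.8, 255.3] [0.551 0.123 0.075]
rasp 0.75 [212.3, 166.8, 277.3, 203.7] [ 0.46  -0.412  0.02 ]
rasp 0.74 [309.6, 258.0, 329.5, 288.6] [0.754 0.04  0.053]
top 414.60711689246057 [ 0.44536801 -0.02787498  1.21046089] [ 0.18962521 -0.00681456 -0.9818329 ]
stick 0.77 [189.1, 156.7, 271.3, 166.3] [0.795 0.242 0.022]
stick 0.63 [224.5, 200.5, 247.5, 291.2] [0.546 0.209 0.073]
lens 0.89 [389.6, 144.5, 416.2, 186.8] [ 0.682 -0.211  0.327]
camera_stand 0.87 [348.3, 96.9, 415.1,
[... 159 characters left out ...]
61 [440.5, 215.8, 471.3, 317.6] [ 0.471 -0.415  0.017]
{'time_s': 0.8, 'qpos': array([ 1.10335078e+00,  2.99875273e-01,  1.52102542e+00, -6.06559497e-06,
        1.32070168e+00, -6.65774204e-02]), 'joint_vel': array([-0.00027209,  0.00076289,  0.00116268,  0.00030015,  0.0015747 ,
        0.00110608]), 'tau': array([ 2.56777115e-03, -5.31640756e+01, -3.52904141e+01,  7.07818405e-02,
        2.13720003e-02, -6.50494826e-05]), 'ee_pos': array([0.2146032 , 0.50638203, 0.20544839]), 'eef_rot': array([3.14158744e+00, 1.00928907e-05, 1.16992970e+00]), 'force': array([-0.18847708,  0.05881813,  0.27987497]), 'moment': array([-0.01112414, -0.00854297,  0.00114788]), 'grip_width': 0.0942125321315595}
```

```bash
python3 - <<'E'
import cv2
a=cv2.imread('pics/scene0.png')[130:360,190:460]
cv2.imwrite('pics/s_crop.png',cv2.resize(a,None,fx=2.6,fy=2.6,interpolation=2))
b=cv2.imread('pics/top0.png')[80:310,170:480]
cv2.imwrite('pics/t_crop.png',cv2.resize(b,None,fx=2.5,fy=2.5,interpolation=2))
E
```

```text
(no output)
```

View pics/s_crop.png

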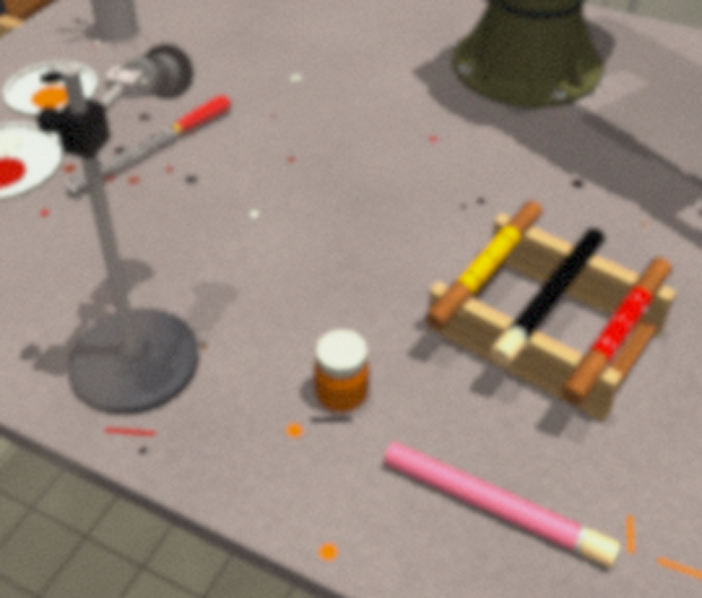

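View pics/t_crop.png

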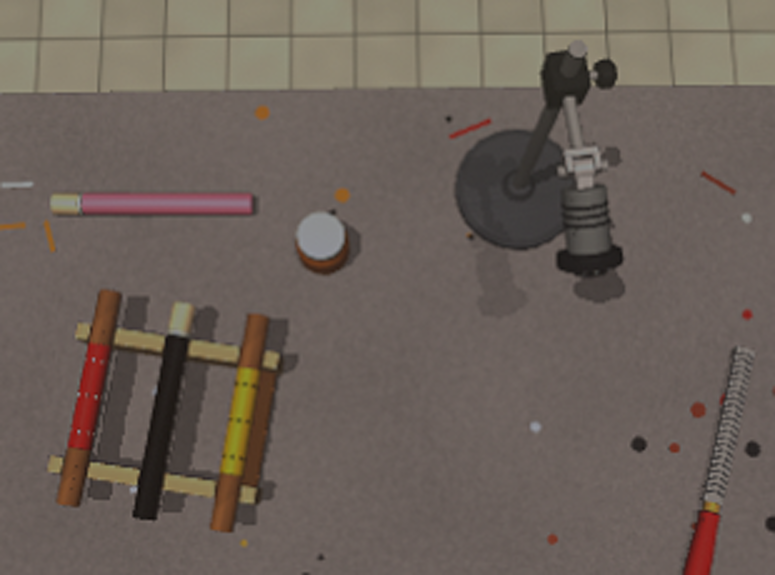

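The black stick with the pale end lies in the rack's middle notch (scene px 379–422, 217–271; top px 224–247, 200–291). It fits the description: black paint and a pale end towards +x. The other stick with a pale end (scene px 341–427, 302–348) is pink and lies on the table, so it is the look-alike to leave alone. Red and yellow lie on either side. Next I measure the stick axis and the camera axis.

```bash
python3 - <<'E'
from h import *
C={}
for c in ('scene','top'):
    D=[];
    for k in range(5):
        p,d=viewer.camera(c); D.append(d)
    D=np.array(D); print(c,'noise',np.nanmedian(D.std(0)))
    d=np.median(D,0); C[c]=d; np.savez(f'{c}1.npz',p=p,d=d)
    # all points
    full=np.ones(d.shape,bool); P=pts(c,d,full); col=p[d>0]
    # stick: near initial line, height>0.055
    m=(abs(P[:,0]-.55)<.16)&(abs(P[:,1]-.21)<.05)&(P[:,2]>.058)&(P[:,2]<.1)
    Q=P[m]; g=col[m].max(1)
    bl=Q[g<70]; print('black',len(bl),bl.min(0).round(3),bl.max(0).round(3))
    x0=bl[:,:2].mean(0); u=np.linalg.svd(bl[:,:2]-x0)[2][0]; u*=np.sign(u[0]); print('c',x0.round(4),'dir',u.round(4),np.degrees(np.arctan2(u[1],u[0])))
    s=(Q[:,:2]-x0)@u; t=(Q[:,:2]-x0)@[-u[1],u[0]]
    on=(abs(t)<.008)&(Q[:,2]>.068)
    print('s range',s[on].min(),s[on].max(),'black s',np.percentile((bl[:,:2]-x0)@u,[0,1,99,100]),'ztop',np.percentile(Q[on][:,2],[50,90]))
    a=(P[:,2]>.2)&(P[:,0]>.6)&(P[:,0]<.95)&(abs(P[:,1]+.2)<.12)
    np.save(f'cam_{c}.npy',np.c_[P[a],col[a]]); print(a.sum(),P[a].min(0),P[a].max(0))
    r=(145,125,275,205) if 0 else None
a=cv2.imread('pics/scene0.png')[130:200,195:285]; b=cv2.imread('pics/top0.png')[90:200,370:440]
import numpy as np
a=cv2.resize(a,(540,420)); b=cv2.resize(b,(250,420))
cv2.imwrite('pics/cam.png',np.hstack([a,b]))
print(ctrl.get_obs()['time_s'])
E
```

```text
scene noise 0.0026596782
black 351 [0.437 0.19  0.068] [0.623 0.237 0.082]
c [0.5352 0.2141] dir [ 0.9871 -0.1602] -9.21701045548387
s range -0.10942278439410619 0.13379701466701327 black s [-0.09940082 -0.09772976  0.08611836  0.0883074 ] ztop [0.07661067 0.07936416]
1322 [ 0.63976044 -0.2424177   0.20058098] [ 0.83386421 -0.18071726  0.40754397]
top noise 0.002401869
black 717 [0.429 0.18  0.061] [0.649 0.24  0.08 ]
c [0.5271 0.2115] dir [ 0.9864 -0.1644] -9.46446879028657
s range -0.09945343919022519 0.14101797028978455 black s [-0.09945344 -0.09751233  0.10060664  0.12526744] ztop [0.07633685 0.07816153]
1655 [ 0.63965698 -0.24362164  0.20009414] [ 0.83133712 -0.17743004  0.40556032]
1.3
```

View pics/cam.png

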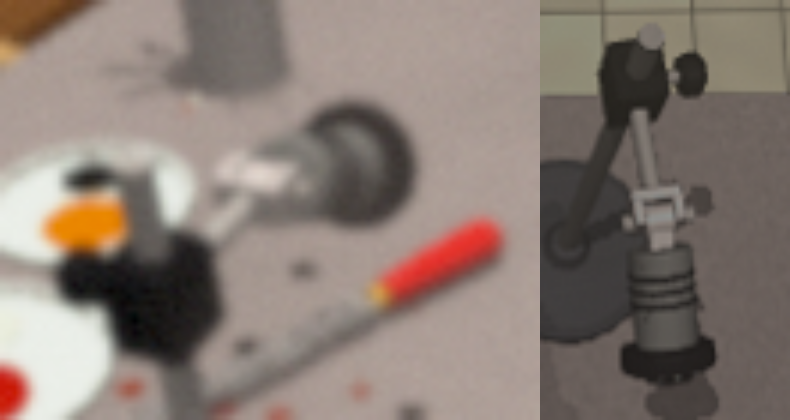

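```bash
cat > fit.py <<'E'
from h import *
from scipy.optimize import least_squares
S=np.load('cam_scene.npy'); T=np.load('cam_top.npy')
def frame(yaw,el): return Rn.from_euler('ZY',[yaw,-el]).as_matrix()   # x axis = into camera, up by el
def sdfcyl(a,r,a0,a1,R):
    dx=np.maximum(a0-a,a-a1); dr=r-R
    return np.where((dx>0)&(dr>0),np.hypot(dx,dr),np.maximum(dx,dr))
def res(p,P,rt,hl):
    L=(P-p[:3])@frame(p[3],p[4]); r=np.hypot(L[:,1],L[:,2])
    return np.minimum(np.minimum(sdfcyl(L[:,0],r,.007,.007+rt,.030),sdfcyl(L[:,0],r,.007,hl,.020)),sdfcyl(L[:,0],r,0,.01,.014))
for name,A in (('scene',S),('top',T),('both',np.r_[S,T])):
  P0=A[:,:3]
  for rt,hl in ((.012,.075),(.016,.075),(.012,.085)):
    p=np.array([.655,-.21,.31,-0.15 if 0 else 0,.35])
    for it in range(4):
        d=(P0-p[:3])@frame(p[3],p[4]); m=(d[:,0]<.07)&(d[:,0]>-.02)&(np.hypot(d[:,1],d[:,2])<.042)
        P=P0[m]; o=least_squares(res,p,args=(P,rt,hl),loss='soft_l1',f_scale=.002,x_scale=[.01,.01,.01,.1,.1]); p=o.x
    print(name,rt,hl,m.sum(),p[:3].round(4),np.degrees(p[3:]).round(2),'rms',np.sqrt((o.fun**2).mean()).round(4))
# column
for c in ('scene','top'):
    z=np.load(f'{c}1.npz'); P=pts(c,z['d'],np.ones(z['d'].shape,bool))
    m=(abs(P[:,1]+.2)<.1)&(P[:,0]>.75)&(P[:,0]<.9)&(P[:,2]>.05)&(P[:,2]<.25)
    Q=P[m]
    o=least_squares(lambda q:np.hypot(Q[:,0]-q[0],Q[:,1]-q[1])-.008,[Q[:,0].mean(),Q[:,1].mean()],loss='soft_l1',f_scale=.002)
    print('col',c,m.sum(),o.x.round(4))
    b=P[(abs(P[:,1]+.2)<.12)&(P[:,0]>.7)&(P[:,0]<.92)&(P[:,2]>.008)&(P[:,2]<.03)]; print('base',len(b),((b.min(0)+b.max(0))/2).round(3),np.ptp(b,axis=0).round(3))
E
python3 fit.py
```

```text
scene 0.012 0.075 376 [ 0.6547 -0.2217  0.3067] [ 7.93 24.2 ] rms 0.0031
scene 0.016 0.075 376 [ 0.6547 -0.2217  0.3067] [ 7.95 24.19] rms 0.0033
scene 0.012 0.085 376 [ 0.6548 -0.2218  0.3068] [ 8.07 24.04] rms 0.0031
top 0.012 0.075 628 [ 0.6475 -0.2182  0.2991] [ 7.42 26.64] rms 0.0008
top 0.016 0.075 599 [ 0.6444 -0.2187  0.2974] [ 7.63 26.89] rms 0.0009
top 0.012 0.085 628 [ 0.6475 -0.2182  0.2991] [ 7.39 26.66] rms 0.0008
both 0.012 0.075 916 [ 0.6465 -0.2194  0.2993] [ 7.63 26.14] rms 0.0015
both 0.016 0.075 868 [ 0.6429 -0.2203  0.2976] [ 8.21 26.15] rms 0.0015
both 0.012 0.085 916 [ 0.6465 -0.2194  0.2993] [ 7.63 26.14] rms 0.0015
col scene 312 [ 0.8128 -0.2003]
base 1457 [ 0.814 -0.198  0.019] [0.148 0.146 0.022]
col top 158 [ 0.8133 -0.1959]
base 1532 [ 0.814 -0.191  0.019] [0.146 0.139 0.022]
```

>>> carry_out(
  commands=[-0.3,33.2,-29.7,-4,0,0,0.237,-0.3,33.2,-29.7,-4,0,0,0.237,-0.3,33.2,-29.7,-4,0,0,0.237,-0.3,33.2,-29.7,-4,0,0,0.237,-0.3,33.2,-29.7,-4,0,0,0.237,-0.3,33.2,-29.7,-4,0,0,0.237,-0.3,33.2,-29.7,-4,0,0,0.237,-0.3,33.2,-29.7,-4,0,0,0.237,-0.3,33.2,-29.7,-4,0,0,0.237,-0.3,33.2,-29.7,-4,0,0,0.237,-0.3,33.2,-29.7,-4,0,0,0.237,-0.3,33.2,-29.7,-4,0,0,0.237],
  force=40,
)

```text
time_s: 2.3
ee_pos: [0.5499, 0.205, 0.1643]
eef_rot: [-3.141, 0.001, 1.402]
force: [-0.7, -1.0, -0.3]
grip_width: 0.0609
```

>>> carry_out(
  commands=[-0.3,0,0,0,0,0,0,-0.3,0,0,0,0,0,0],
)

```text
time_s: 2.47
ee_pos: [0.5499, 0.2046, 0.164]
eef_rot: [-3.141, 0.001, 1.401]
force: [0.2, -0.3, -0.3]
grip_width: 0.0613
```

```bash
python3 - <<'E'
from h import *
p,d=viewer.camera('scene'); q,_=viewer.camera('top')
a=cv2.resize(p[150:300,330:460],(520,600),interpolation=2); b=cv2.resize(q[180:310,180:290],(270,600)[:2]) if 0 else None
cv2.imwrite('pics/g.png',a)
E
```

```text
(no output)
```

View pics/g.png

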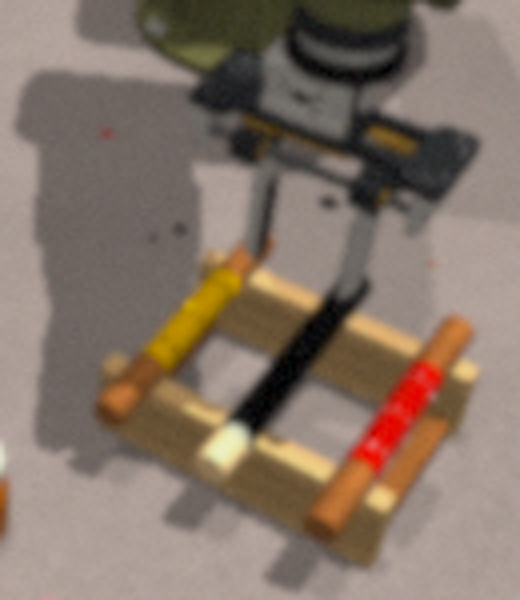

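The fingers are hanging above the rack, with the jaws opening across the black stick. The pale end is near crop px (222,448), and red and yellow are clear on both sides. I'll correct by a few mm and descend.

>>> carry_out(
  commands=[-0.3,-0.3,0.4,-3,0,0,0.005,-0.3,-0.3,0.4,-6,0,0,0.005,-0.3,-0.3,0.4,-9,0,0,0.005,-0.3,-0.3,0.4,-11,0,0,0.005,-0.3,-0.3,0.4,-11.8,0,0,0.005,-0.3,-0.3,0.4,-11.8,0,0,0.005],
)

```text
time_s: 3.07
ee_pos: [0.5452, 0.2102, 0.0453]
eef_rot: [-3.139, 0.002, 1.409]
force: [-0.9, -0.6, 0.1]
grip_width: 0.061
```

>>> carry_out(
  commands=[0.2,0,0,0,0,0,0,0.4,0,0,0,0,0,0,1,0,0,0,0,0,0,1,0,0,0,0,0,0,1,0,0,0,0,0,0,1,0,0,0,0,0,0],
  force=45,
)

```text
time_s: 3.57
ee_pos: [0.5454, 0.2102, 0.0457]
eef_rot: [-3.14, 0.002, 1.409]
force: [0.8, 1.3, 2.0]
grip_width: 0.0252
```

>>> carry_out(
  commands=[1,0,0,1.5,0,0,0,1,0,0,4,0,0,0,1,0,0,7,0,0,0,1,0,0,10,0,0,0,1,0,0,13,0,0,0,1,0,0,16,0,0,0,1,0,0,18,0,0,0,1,0,0,18,0,0,0],
)

```text
time_s: 4.23
ee_pos: [0.5466, 0.2105, 0.2305]
eef_rot: [3.137, -0.001, 1.409]
force: [1.5, -0.7, -0.7]
grip_width: 0.0252
```

```bash
cat > plan.py <<'E'
from h import *
import sys
o=ctrl.get_obs(); R0=Rn.from_euler('xyz',o['eef_rot'])
Rs=Rn.from_euler('ZY',[np.radians(float(sys.argv[1])),0]) # stick yaw now
yaw,el=np.radians([7.6,26.1]); Rt=Rn.from_euler('ZY',[yaw,-el])
T=Rt*Rs.inv(); lens=np.array([.6465,-.2194,.2993]); ax=Rt.apply([1,0,0])
off=float(sys.argv[2]) # grasp->stick mid along axis
tz=(T*R0).apply([0,0,1])
for back in (0,.06):
    g=lens-(.200+off+back)*ax; tcp=g+.019*tz
    print(back,'tcp',tcp.round(4),'shift cm',((tcp-o['ee_pos'])*100).round(2))
print('rotvec',T.as_rotvec().round(4),'axis',ax.round(3),o['ee_pos'],o['grip_width'],o['force'],o['qpos'].round(2))
E
python3 plan.py -9.3 0.001
```

```text
0 tcp [ 0.4759 -0.2421  0.1938] shift cm [ -7.07 -45.27  -3.66]
0.06 tcp [ 0.4225 -0.2493  0.1674] shift cm [-12.41 -45.98  -6.3 ]
rotvec [-0.0068 -0.4571  0.2898] axis [0.89  0.119 0.44 ] [0.54659944 0.21054834 0.23048352] 0.02519712662846413 [ 1.45161777 -0.7068029  -0.71188293] [ 0.31  0.36  1.38 -0.    1.39 -1.1 ]
```

>>> carry_out(
  commands=[1,-0.5,-2,0,0,0,0.02,1,-2,-6,0,0,0,0.05,1,-3.5,-10,0,0,-0.04,0.08,1,-5,-14,-0.5,0,-0.08,0.11,1,-6.5,-18,-1,0,-0.13,0.14,1,-8,-22,-2,0,-0.18,0.17,1,-9,-26,-3,0,-0.23,0.2,1,-10,-30,-4,-0.01,-0.28,0.22,1,-11,-34,-5,-0.01,-0.33,0.24,1,-11.7,-38,-5.6,-0.01,-0.38,0.26,1,-12.1,-41.5,-6,-0.01,-0.42,0.275,1,-12.4,-44,-6.3,-0.01,-0.457,0.29],
)

```text
time_s: 5.23
ee_pos: [0.4359, -0.2123, 0.1764]
eef_rot: [2.716, 0.006, 1.649]
force: [0.3, 1.3, -0.9]
grip_width: 0.025
```

>>> carry_out(
  commands=[1,0,-0.5,0,0,0,0,1,0,-0.5,0,0,0,0,1,0,-0.5,0,0,0,0],
)

```text
time_s: 5.48
ee_pos: [0.4358, -0.2159, 0.1757]
eef_rot: [2.719, 0.005, 1.65]
force: [0.2, 1.4, -1.0]
grip_width: 0.0254
```

```bash
cat > look.py <<'E'
from h import *
import sys
tag=sys.argv[1]; o=ctrl.get_obs()
R0=Rn.from_euler('xyz',o['eef_rot']); g=o['ee_pos']-.019*R0.apply([0,0,1])
print('t',o['time_s'],'tcp',o['ee_pos'].round(4),'grasp',g.round(4),o['eef_rot'].round(3),'toolx',R0.apply([1,0,0]).round(3),'tooly',R0.apply([0,1,0]).round(3),o['grip_width'],o['force'].round(1))
ax0=R0.apply([0,1,0]); ax0*=np.sign(ax0[0])
from scipy.optimize import least_squares
def dirv(y,e): return np.array([np.cos(e)*np.cos(y),np.cos(e)*np.sin(y),np.sin(e)])
allQ=[]
for c in ('scene','top'):
    D=[]; 
    for k in range(3): p,d=viewer.camera(c); D.append(d)
    d=np.median(D,0); np.savez(f'{tag}_{c}.npz',p=p,d=d); cv2.imwrite(f'pics/{tag}_{c}.png',p)
    P=pts(c,d,d>0)
    s=(P-g)@ax0; r=np.linalg.norm(P-g-np.outer(s,ax0),axis=1)
    Q=P[(r<.024)&(((s>.03)&(s<.15))|((s<-.045)&(s>-.15)))]; 
    allQ.append(Q)
for n,Q in (('scene',allQ[0]),('top',allQ[1]),('both',np.vstack(allQ))):
    q=np.r_[0,0,0,np.arctan2(ax0[1],ax0[0]),np.arcsin(ax0[2])]
    def f(q):
        a=dirv(q[3],q[4]); v=Q-g-[q[0]*0,q[1],q[2]]; s=v@a
        return np.linalg.norm(v-np.outer(s,a),axis=1)-.013
    w=least_squares(f,q,loss='soft_l1',f_scale=.002); q=w.x; a=dirv(q[3],q[4]); s=(Q-g)@a
    print(n,len(Q),'off y,z mm',(q[1:3]*1e3).round(1),'yaw,el',np.degrees(q[3:]).round(2),'s range',np.percentile(s,[0.3,99.7]).round(4),s.max().round(4),'rms',np.sqrt((w.fun**2).mean()).round(4))
print('tool axis yaw,el',np.degrees([np.arctan2(ax0[1],ax0[0]),np.arcsin(ax0[2])]).round(2))
E
python3 look.py st
python3 - <<'E'
import cv2
a=cv2.imread('pics/st_scene.png')[100:300,180:420]; b=cv2.imread('pics/st_top.png')[90:300,300:460]
import numpy as np
cv2.imwrite('pics/st.png',np.hstack([cv2.resize(a,(480,400)),cv2.resize(b,(305,400))]))
E
```

```text
t 5.4833 tcp [ 0.4358 -0.2159  0.1757] grasp [ 0.4281 -0.2164  0.1931] [2.719 0.005 1.65 ] toolx [-0.079  0.997 -0.005] tooly [0.909 0.074 0.41 ] 0.02539353403125167 [ 0.2  1.4 -1. ]
scene 196 off y,z mm [-1.8  2.9] yaw,el [ 4.68 24.3 ] s range [-0.1165  0.1245] 0.1245 rms 0.0027
top 450 off y,z mm [ 2.2 -0.6] yaw,el [ 4.89 24.32] s range [-0.0993  0.1245] 0.1248 rms 0.0017
both 646 off y,z mm [0.4 0.8] yaw,el [ 5.7  23.55] s range [-0.1134  0.1246] 0.1249 rms 0.0024
tool axis yaw,el [ 4.67 24.22]
```

View pics/st.png

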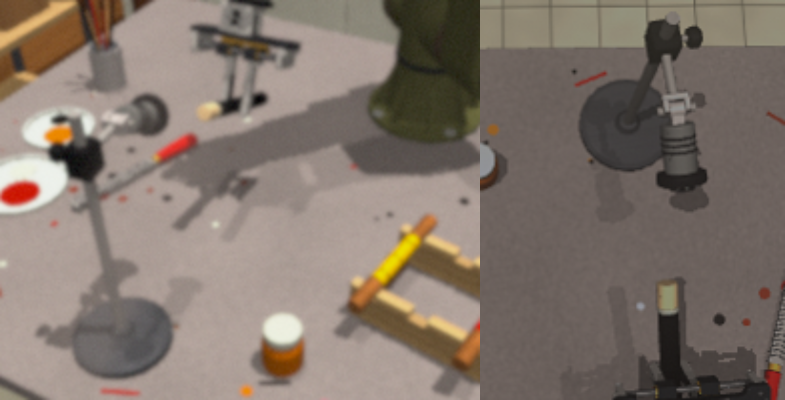

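The stick is held without slipping, pale end towards the lens, and the stick axis agrees with the tool axis. I'll check the camera's tilt once more using the housing alone, then approach.

```bash
cat > fit2.py <<'E'
from h import *
from scipy.optimize import least_squares
def frame(yaw,el): return Rn.from_euler('ZY',[yaw,-el]).as_matrix()
P0={}
for c in ('scene','top'):
    D=[np.load(f'{c}1.npz')['d'],np.load(f'st_{c}.npz')['d']]
    d=np.mean(D,0); d[(D[0]==0)|(D[1]==0)|(abs(D[0]-D[1])>.01)]=0
    P=pts(c,d,d>0); P0[c]=P[(P[:,2]>.2)&(P[:,0]>.6)&(P[:,0]<.8)&(abs(P[:,1]+.21)<.08)]
for name in ('scene','top'):
  for lo,hi in ((.026,.07),(.026,.06),(.03,.068)):
    p=np.array([-.219,.2995,np.radians(7.5),np.radians(26)]); x0=.647
    for it in range(5):
        F=frame(*p[2:]); d=(P0[name]-[x0,p[0],p[1]])@F; m=(d[:,0]>lo)&(d[:,0]<hi)&(np.hypot(d[:,1],d[:,2])<.026)
        Q=P0[name][m]
        def f(p):
            L=(Q-[x0,p[0],p[1]])@frame(*p[2:]); return np.hypot(L[:,1],L[:,2])-.02
        o=least_squares(f,p,loss='soft_l1',f_scale=.001,x_scale=[.01,.01,.1,.1]); p=o.x
    J=o.jac; cov=np.linalg.inv(J.T@J)*(o.fun**2).mean()
    print(name,lo,hi,m.sum(),p[:2].round(4),np.degrees(p[2:]).round(2),'sd',np.degrees(np.sqrt(np.diag(cov))[2:]).round(2),'rms',np.sqrt((o.fun**2).mean()).round(4))
    L=(P0[name]-[x0,p[0],p[1]])@frame(*p[2:]); r=np.hypot(L[:,1],L[:,2])
    k=(r<.034); print('  front min a',np.percentile(L[k&(r>.024),0],[1,5,20,50,80]).round(4),'inner',np.sort(L[k&(r<.02)&(L[:,0]<.02),0])[:4].round(4))
E
python3 fit2.py
```

```text
scene 0.026 0.07 117 [-0.2224  0.3029] [ 7.65 25.53] sd [0.28 0.35] rms 0.0004
  front min a [0.0057 0.0069 0.012  0.0161 0.0172] inner [0.0166 0.0166 0.017  0.017 ]
scene 0.026 0.06 87 [-0.2231  0.3025] [ 8.77 25.93] sd [0.42 0.5 ] rms 0.0004
  front min a [0.0062 0.0077 0.0127 0.0167 0.0177] inner [0.017  0.0171 0.0173 0.0176]
scene 0.03 0.068 102 [-0.2225  0.3028] [ 7.81 25.55] sd [0.36 0.45] rms 0.0004
  front min a [0.0057 0.007  0.0121 0.0162 0.0172] inner [0.0166 0.0166 0.017  0.0171]
top 0.026 0.07 362 [-0.2187  0.2991] [ 8.19 26.47] sd [0.33 0.22] rms 0.0006
  front min a [0.0057 0.0079 0.0107 0.0166 0.0205] inner [-0.0006 -0.0005 -0.0005 -0.0004]
top 0.026 0.06 275 [-0.219   0.2987] [ 8.58 26.96] sd [0.48 0.32] rms 0.0006
  front min a [0.0061 0.0083 0.0113 0.0173 0.0211] inner [-0.0003 -0.0002 -0.0002 -0.0001]
top 0.03 0.068 313 [-0.2189  0.2993] [ 8.4  26.31] sd [0.4  0.27] rms 0.0006
  front min a [0.0055 0.0077 0.0106 0.0166 0.0205] inner [-0.0007 -0.0006 -0.0006 -0.0005]
```

```bash
cat > plan2.py <<'E'
from h import *
import sys
o=ctrl.get_obs(); R0=Rn.from_euler('xyz',o['eef_rot']); a0=R0.apply([0,1,0])
if a0[0]<0: a0=-a0
y,e=np.radians([7.9,26.2]); lens=np.array([.647,-.2207,.2998])
Rt=Rn.from_euler('ZY',[y,-e]); ax=Rt.apply([1,0,0])
cols=np.c_[Rt.apply([0,1,0]),-ax,np.zeros(3)]
X=R0.apply([1,0,0]); s=np.sign(X@Rt.apply([0,1,0])); yy=np.sign(R0.apply([0,1,0])@ax)
M=np.c_[s*Rt.apply([0,1,0]),yy*ax,np.cross(s*Rt.apply([0,1,0]),yy*ax)]
T=Rn.from_matrix(M)*R0.inv(); g=lens-.202*ax; tcp=g+.019*M[:,2]
print('rotvec',T.as_rotvec().round(4),'shift cm',((tcp-o['ee_pos'])*100).round(2),'ax',ax.round(3),'t',o['time_s'],'vel',abs(o['joint_vel']).max().round(4))
gn=o['ee_pos']-.019*R0.apply([0,0,1]); E=gn+.122*a0; L=Rt.inv().apply(E-lens)
print('end in lens frame mm',(L*1e3).round(1),'angle deg',np.degrees(np.arccos(a0@ax)).round(2), o['qpos'].round(2))
E
python3 plan2.py
```

```text
rotvec [ 0.0096 -0.032   0.059 ] shift cm [ 3.93 -2.84  1.69] ax [0.889 0.123 0.442] t 5.7833 vel 0.0072
end in lens frame mm [-118.5   27.9   -3.6] angle deg 3.47 [-0.69  0.01  1.99  0.38  0.87 -2.55]
```

```bash
cat > kin.py <<'E'
from h import *
from scipy.optimize import least_squares
def fk(q,k):
    d1,a1,L2,L3,e3,d6=k
    z=lambda a:Rn.from_euler('z',a); y=lambda a:Rn.from_euler('y',a)
    A=z(q[0])*y(q[1]); B=A*y(q[2])
    W=np.array([0,0,d1])+z(q[0]).apply([a1,0,0])+A.apply([0,0,L2])+B.apply([e3,0,L3])
    R=B*z(q[3])*y(q[4])*z(q[5]+np.pi); return W+R.apply([0,0,d6]),R
lo=np.array([-3.03,-.79,.23,-1.04,0,-2.55]); hi=np.array([3.03,2.21,2.52,4.18,3.07,2.55])
o=ctrl.get_obs()
data=[([1.10335,.299875,1.521025,0,1.320702,-.066577],[.2146,.50638,.20545]),([.31,.36,1.38,0,1.39,-1.1],[.5466,.21055,.23048]),(o['qpos'],o['ee_pos'])]
w=[1,.2,1]
f=lambda k:np.concatenate([(fk(q,k)[0]-p)*wi for (q,p),wi in zip(data,w)]+[.01*(k-[.35,0,.4,.4,0,.2])])
k=least_squares(f,[.35,0,.4,.4,0,.2]).x
if __name__=='__main__':
    print('k',k.round(3),[(np.linalg.norm(fk(q,k)[0]-p)*1e3).round(1) for q,p in data])
    print('q now',o['qpos'],'orient err',np.degrees((fk(o['qpos'],k)[1].inv()*Rn.from_euler('xyz',o['eef_rot'])).magnitude()))
    y,e=np.radians([7.9,26.2]); lens=np.array([.647,-.2207,.2998]); Rt=Rn.from_euler('ZY',[y,-e]); ax=Rt.apply([1,0,0])
    for phi in range(-50,51,10):
        X=Rn.from_rotvec(np.radians(phi)*ax).apply(Rt.apply([0,1,0])); M=Rn.from_matrix(np.c_[X,ax,np.cross(X,ax)])
        for back in (.05,0):
            p=lens-(.202+back)*ax+.019*M.as_matrix()[:,2]
            g=lambda q:np.r_[(fk(q,k)[0]-p)*5,(fk(q,k)[1].inv()*M).as_rotvec()]
            s=least_squares(g,np.clip(o['qpos'],lo+.05,[3,2,2.4,4,3,2.4]),bounds=(lo-np.r_[0,0,0,0,0,.8],hi)); print(phi,back,s.x.round(2),'res',np.linalg.norm(s.fun).round(4),'tcp',p.round(3))
E
python3 kin.py
```

```text
k [ 0.25  -0.127  0.541  0.539  0.03   0.398] [np.float64(36.6), np.float64(35.8), np.float64(0.4)]
q now [-0.69457184  0.0052014   1.99142278  0.38186115  0.86552595 -2.55405336] orient err 4.007372684169136e-14
-50 0.05 [-0.01  0.01  2.17 -1.04  0.86 -0.81] res 0.1514 tcp [ 0.43  -0.265  0.178]
-50 0 [ 0.02  0.07  2.08 -1.04  0.9  -0.81] res 0.1264 tcp [ 0.475 -0.259  0.2  ]
-40 0.05 [-0.12 -0.06  2.23 -1.04  0.65 -0.9 ] res 0.0254 tcp [ 0.431 -0.263  0.175]
-40 0 [-0.07 -0.    2.15 -1.04  0.7  -0.88] res 0.0023 tcp [ 0.476 -0.257  0.198]
-30 0.05 [-0.32 -0.1   2.21 -0.64  0.49 -1.41] res 0.0 tcp [ 0.432 -0.26   0.174]
-30 0 [-0.26 -0.05  2.12 -0.64  0.56 -1.38] res 0.0 tcp [ 0.476 -0.254  0.196]
-20 0.05 [-0.53 -0.09  2.15 -0.03  0.51 -2.13] res 0.0 tcp [ 0.432 -0.257  0.173]
-20 0 [-0.44 -0.04  2.06 -0.11  0.56 -1.99] res 0.0 tcp [ 0.476 -0.251  0.195]
-10 0.05 [-0.7  -0.03  2.06  0.33  0.69 -2.57] res 0.0 tcp [ 0.432 -0.254  0.172]
-10 0 [-0.6   0.01  1.98  0.26  0.71 -2.43] res 0.0 tcp [ 0.476 -0.248  0.194]
0 0.05 [-0.82  0.05  1.96  0.48  0.91 -2.78] res 0.0 tcp [ 0.431 -0.25
[... 181 characters left out ...]
0.18  1.78  0.53  1.11 -2.79] res 0.0 tcp [ 0.475 -0.241  0.194]
20 0.05 [-0.95  0.27  1.75  0.58  1.3  -2.95] res 0.0 tcp [ 0.43  -0.244  0.173]
20 0 [-0.88  0.29  1.68  0.58  1.31 -2.86] res 0.0 tcp [ 0.474 -0.238  0.195]
30 0.05 [-0.98  0.39  1.63  0.6   1.48 -2.99] res 0.0 tcp [ 0.429 -0.241  0.174]
30 0 [-0.91  0.41  1.57  0.62  1.49 -2.9 ] res 0.0 tcp [ 0.473 -0.235  0.196]
40 0.05 [-1.    0.52  1.52  0.62  1.65 -3.  ] res 0.0 tcp [ 0.428 -0.239  0.175]
40 0 [-0.93  0.53  1.45  0.65  1.66 -2.92] res 0.0 tcp [ 0.472 -0.233  0.198]
50 0.05 [-1.    0.64  1.41  0.64  1.82 -3.01] res 0.0 tcp [ 0.426 -0.237  0.178]
50 0 [-0.94  0.65  1.35  0.69  1.83 -2.93] res 0.0 tcp [ 0.471 -0.23   0.2  ]
```

```bash
sed -i "s/d1,a1,L2,L3,e3,d6=k/d1,a1,L2,L3,e3,d6,b=k/; s/\[a1,0,0\]/[a1,b,0]/; s/\[.35,0,.4,.4,0,.2\]/[.35,0,.4,.4,0,.2,.036]/g; s/range(-50,51,10)/(-35,-30,-25,-20,-15)/" kin.py
cat >> kin.py <<'E'
    for phi in (-30,-25,-20):
        X=Rn.from_rotvec(np.radians(phi)*ax).apply(Rt.apply([0,1,0])); M=Rn.from_matrix(np.c_[X,ax,np.cross(X,ax)])
        T=M*Rn.from_euler('xyz',o['eef_rot']).inv()
        for back in (.05,0):
            p=lens-(.202+back)*ax+.019*M.as_matrix()[:,2]; print(phi,back,'shift',((p-o['ee_pos'])*100).round(2),'rot',T.as_rotvec().round(3))
E
python3 kin.py
```

```text
k [0.263 0.007 0.407 0.451 0.067 0.271 0.037] [np.float64(0.2), np.float64(4.4), np.float64(0.1)]
q now [-0.69457184  0.0052014   1.99142278  0.38186115  0.86552595 -2.55405336] orient err 4.007372684169136e-14
-35 0.05 [-0.48 -0.05  2.18 -0.73  0.4  -1.45] res 0.0 tcp [ 0.431 -0.262  0.175]
-35 0 [-0.41  0.01  2.06 -0.71  0.48 -1.44] res 0.0 tcp [ 0.476 -0.255  0.197]
-30 0.05 [-0.53 -0.06  2.16 -0.4   0.4  -1.8 ] res 0.0 tcp [ 0.432 -0.26   0.174]
-30 0 [-0.46 -0.    2.05 -0.44  0.48 -1.71] res 0.0 tcp [ 0.476 -0.254  0.196]
-25 0.05 [-0.58 -0.06  2.13 -0.12  0.45 -2.1 ] res 0.0 tcp [ 0.432 -0.259  0.173]
-25 0 [-0.51 -0.    2.02 -0.2   0.52 -1.97] res 0.0 tcp [ 0.476 -0.253  0.195]
-20 0.05 [-0.63 -0.05  2.11  0.09  0.52 -2.32] res 0.0 tcp [ 0.432 -0.257  0.173]
-20 0 [-0.55  0.    2.    0.    0.58 -2.18] res 0.0 tcp [ 0.476 -0.251  0.195]
-15 0.05 [-0.68 -0.03  2.07  0.24  0.61 -2.49] res 0.0 tcp [ 0.432 -0.256  0.172]
-15 0 [-0.6   0.02  1.97  0.16  0.65 -2.35] res 0.0 tcp [ 0.476 -0.249  0.194]
-30 0.05 shift [-0.49 -4.42 -0.29] rot [-0.461 -0.083 -0.165]
-30 0 shift [ 3.95 -3.8   1.92] rot [-0.461 -0.083 -0.165]
-25 0.05 shift [-0.48 -4.27 -0.36] rot [-0.382 -0.075 -0.128]
-25 0 shift [ 3.96 -3.65  1.85] rot [-0.382 -0.075 -0.128]
-20 0.05 shift [-0.47 -4.11 -0.42] rot [-0.304 -0.066 -0.09 ]
-20 0 shift [ 3.97 -3.49  1.79] rot [-0.304 -0.066 -0.09 ]
```

Joint 6 had reached its range limit (−2.55), so the turn was incomplete. The stick is round, so I can roll the hand 25° about its axis, which moves joint 6 to about −2.0 without changing the presentation. I'll do the roll first and then move.

>>> carry_out(
  commands=[1,0,0,0,-0.06,-0.01,-0.02,1,0,0,0,-0.13,-0.025,-0.043,1,0,0,0,-0.21,-0.04,-0.07,1,0,0,0,-0.29,-0.055,-0.095,1,0,-0.5,0,-0.34,-0.065,-0.113,1,-0.2,-1.5,-0.1,-0.382,-0.075,-0.128,1,-0.3,-2.5,-0.2,-0.382,-0.075,-0.128,1,-0.5,-3.4,-0.4,-0.382,-0.075,-0.128,1,-0.5,-4,-0.4,-0.382,-0.075,-0.128,1,-0.5,-4.3,-0.4,-0.382,-0.075,-0.128,1,-0.5,-4.3,-0.4,-0.382,-0.075,-0.128],
)

```text
time_s: 6.7
ee_pos: [0.4315, -0.2591, 0.1728]
eef_rot: [2.644, 0.389, 1.505]
force: [-0.4, 1.2, -1.4]
grip_width: 0.0247
```

```bash
cat > plan3.py <<'E'
from h import *
import sys
o=ctrl.get_obs(); R0=Rn.from_euler('xyz',o['eef_rot'])
y,e=np.radians([float(sys.argv[1]),float(sys.argv[2])]); lens=np.array([.647,-.2207,.2998]); ln=float(sys.argv[3])
a0=R0.apply([0,1,0]); Rt=Rn.from_euler('ZY',[y,-e]); ax=Rt.apply([1,0,0])
v=np.cross(a0,ax); v=v/np.linalg.norm(v)*np.arcsin(np.linalg.norm(v)); T=Rn.from_rotvec(v)
tz=(T*R0).apply([0,0,1])
for b in (.05,.025,0): print(b,'shift cm',((lens-(.08+ln+b)*ax+.019*tz-o['ee_pos'])*100).round(2))
print('rot',v.round(4),'q',o['qpos'].round(2),'vel',abs(o['joint_vel']).max().round(4),'t',o['time_s'])
E=o['ee_pos']-.019*R0.apply([0,0,1])+ln*a0; print('end in lens frame mm',(Rt.inv().apply(E-lens)*1e3).round(1))
E
python3 plan3.py 7.9 26.2 .122; python3 look.py s2
```

```text
0.05 shift cm [0.01 0.05 0.03]
0.025 shift cm [2.23 0.35 1.13]
0 shift cm [4.46 0.66 2.24]
rot [-0.0001  0.0005  0.0001] q [-0.59 -0.06  2.14 -0.12  0.45 -2.1 ] vel 0.0325 t 6.7
end in lens frame mm [-1.303e+02 -5.000e-01 -1.000e-01]
t 6.7 tcp [ 0.4315 -0.2591  0.1728] grasp [ 0.4229 -0.2522  0.1882] [2.644 0.389 1.505] toolx [ 0.06   0.923 -0.379] tooly [0.889 0.123 0.442] 0.024730908219551356 [-0.4  1.2 -1.4]
scene 160 off y,z mm [-1.7  2.9] yaw,el [ 7.93 26.21] s range [-0.1135  0.1237] 0.1238 rms 0.0029
top 434 off y,z mm [ 2.7 -1.4] yaw,el [ 7.83 26.35] s range [0.0305 0.1238] 0.1243 rms 0.0018
both 594 off y,z mm [ 0.5 -0. ] yaw,el [ 9.1  25.53] s range [-0.1089  0.1239] 0.1245 rms 0.0025
tool axis yaw,el [ 7.89 26.23]
```

>>> carry_out(
  commands=[1,0.7,0.1,0.35,0,0,0,1,1.6,0.2,0.8,0,0,0,1,2.5,0.35,1.25,0,0,0,1,3.3,0.45,1.7,0,0,0,1,4,0.55,2.05,0,0,0,1,4.45,0.63,2.28,0,0,0,1,4.45,0.63,2.28,0,0,0,1,4.45,0.63,2.28,0,0,0],
)

```text
time_s: 7.67
ee_pos: [0.4761, -0.2522, 0.1953]
eef_rot: [2.644, 0.388, 1.506]
force: [0.7, 0.5, -1.4]
grip_width: 0.0249
```

```bash
python3 plan3.py 7.9 26.2 .122; python3 look.py s3
python3 - <<'E'
import cv2, numpy as np
a=cv2.imread('pics/s3_scene.png')[100:300,180:420]; b=cv2.imread('pics/s3_top.png')[90:300,300:460]
cv2.imwrite('pics/s3.png',np.hstack([cv2.resize(a,(480,400)),cv2.resize(b,(305,400))]))
E
```

```text
0.05 shift cm [-4.44 -0.64 -2.22]
0.025 shift cm [-2.22 -0.34 -1.12]
0 shift cm [ 0.   -0.03 -0.02]
rot [ 0.0002  0.0002 -0.0004] q [-0.51 -0.01  2.02 -0.2   0.52 -1.97] vel 0.0132 t 7.6667
end in lens frame mm [-79.9   0.3   0.2]
t 7.6667 tcp [ 0.4761 -0.2522  0.1953] grasp [ 0.4674 -0.2453  0.2108] [2.644 0.388 1.506] toolx [ 0.06   0.924 -0.379] tooly [0.889 0.124 0.442] 0.024894160967566623 [ 0.7  0.5 -1.4]
scene 180 off y,z mm [-1.9  2.9] yaw,el [ 7.9  26.22] s range [-0.1161  0.1242] 0.1243 rms 0.003
top 450 off y,z mm [ 2.  -1.2] yaw,el [ 7.95 26.33] s range [0.0306 0.1236] 0.1236 rms 0.0017
both 630 off y,z mm [0.1 0.3] yaw,el [ 8.97 25.52] s range [-0.1159  0.1236] 0.1242 rms 0.0024
tool axis yaw,el [ 7.93 26.21]
```

View pics/s3.png

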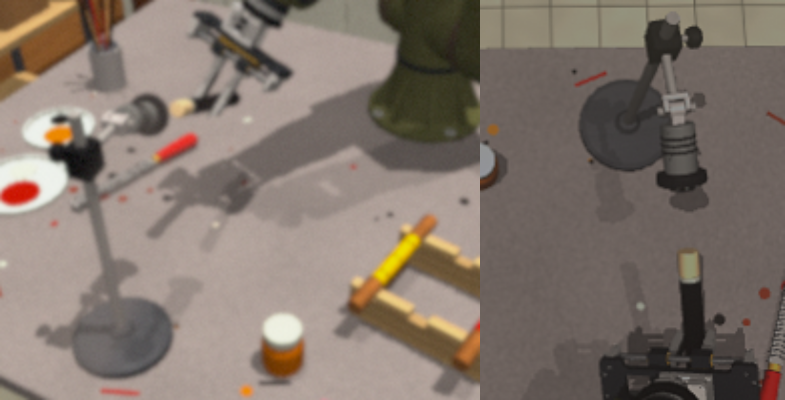

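The stick now lies in line with the camera housing in both views, with the pale end at crop px (185,107) in scene and (690,262) in top. The rack and the jar look unmoved. I'll let it settle briefly and hand in.

>>> carry_out(
  commands=[1,0,0,0,0,0,0,1,0,0,0,0,0,0,1,0,0,0,0,0,0,1,0,0,0,0,0,0],
)

```text
time_s: 8.3
ee_pos: [0.4758, -0.2525, 0.1955]
eef_rot: [2.644, 0.389, 1.506]
force: [-0.1, 1.1, -1.0]
grip_width: 0.0252
```

```bash
python3 plan3.py 7.9 26.2 .123; python3 -c "
from h import *
print(ticket.hand_in())"
```

```text
0.05 shift cm [-4.51 -0.63 -2.28]
0.025 shift cm [-2.28 -0.32 -1.18]
0 shift cm [-0.06 -0.01 -0.08]
rot [-0.0001  0.0005  0.0001] q [-0.51 -0.01  2.02 -0.2   0.52 -1.97] vel 0.0011 t 8.3
end in lens frame mm [-79.1   0.    0.5]
the job is handed in; nothing more can be done
None
```

I took the black stick with the pale end from the rack's middle notch and am holding that end still in front of the inspection camera. The job is handed in at 8.3 s of the 29 s allowed.

**Last checks:**
- **Position:** the pale end is about 79 mm from the lens and within 1 mm of the middle of its view. The reach of the stick beyond the grip was read as 122–124 mm, so the distance could be a couple of mm less.
- **Direction:** the stick matches my estimate of the camera's line of sight (yaw 7.9°, 26.2° below level) to under 0.1°.
- **Grip and stillness:** the opening was 25 mm on the 26 mm stick, and the arm was at rest.
- **Surroundings:** no contact showed in the force readings. In the last picture the yellow stick, the camera and the jar look unmoved. Only the tip of the red stick was in that crop, and I did not check the rasp or the pink look-alike by measurement.

**What disagreed or went wrong:**
- **Camera calibration:** the two cameras differed by up to about 4 mm on the same points. I corrected for this using the held stick as a reference. The separate fits of the camera's direction ranged over about ±1°, so the true squareness is uncertain by about that much.
- **Joint 6 range:** on the way, joint 6 stopped at −2.554 against the stated −2.55 limit. I cleared it by rolling the hand 25° about the stick's axis, and it ended at −1.97. I can't tell whether that brief overshoot counts as passing the range.

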